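# Lock the vial rack on the shaker's sloping deck

### The arm

A 7-joint arm with a two-finger parallel gripper is mounted at the origin on a cart in front of the work surface, level with it; the furniture and walls round the work are solid. World frame = base frame: x ahead of the robot, y to its left, z up, the work surface at z = 0. Lengths are in mm, angles in rad, forces in N, time in s.
With the tool pointing down it reaches from about 400 to 875 mm from the base axis. Payload 6.5 kg.
Tool frame: the origin (TCP) lies midway between the tips of the shut fingers; the grasp point (between the pads) lies 19 mm behind it; z points along the fingers, y is the line along which they close (so a half turn about z gives the same grasp; the last joint's range is limited). The gripper opens to 85 mm and grips with 20 to 120 N. Pads are 22 mm wide; open, the fingers measure 114 mm over their backs; the gripper's body (76 mm by 85 mm) begins 54 mm behind the grasp point. The pads swing forward as they close: fully open they stand 13 mm farther back than shut.
Start: joints at [-1.36, 0.536, -0.004, 1.538, 0.003, 1.067, -0.071], TCP at [177.627, 625.251, 231.29] pointing down, gripper open.
Joint ranges: [-2.7, 2.7], [-0.37, 2.16], [-1.27, 1.26], [0.24, 2.4], [-1.31, 4.45], [0.19, 1.91], [-2.76, 2.76]. Speed limits (rad/s): [2.39, 2.39, 3.14, 3.14, 3.14, 3.14, 3.14].

### API

Orientations are given as a unit quaternion [w, x, y, z].
In Python, from rig import sense, eyes, r gives the robot as it stands.
- The arm moves only by the tool play_rows, never from a script. Its argument "motion" is a list of rows, each an object with "travel": the shift along the tool's x, y, z in mm, a list of three; "rot": the turn, a rotation vector about the tool's x, y, z in degrees, a list of three; "grip": the finger opening in mm, from 0 to 85.4. A call has exactly 8 rows; each row shifts and turns the commanded pose from where the row before left it, along the tool's axes as they then stand; what a row does not reach is not made up. A row lasts 1/12 s, in which the tool goes at most 41.7 mm and 7.16 degrees, less where a joint would pass 70% of its speed; a pose out of reach is approached as far as the arm can. A call with a gripper value outside its range is refused whole. The fingers move at their own pace and stop on an object; "force" is the grip in N (left out, the last holds). Time passes only in rows, so rows that do not move let the fingers close, or fill a call up. It gives the time, the measured TCP pose, the force, the opening and the grip force at its end, in the units of the state.
- sense(): the state, without advancing time (a new reading comes with each control period).
- eyes.capture(name): name is "scene" or "side" or "wrist"; returns a dict with "frame" (420x560x3 uint8, red, green, blue), "K" (3x3 intrinsics, pixels), "k1" (the pictures are not rectified: a ray, as slopes to the right and down, at radius r is drawn at 1 + k1 r^2 times it, then the intrinsics apply), "origin" and "orientation" of the camera in the world; the wrist camera has in their place "hand_eye" (4x4, takes a point from camera to tool coordinates, whose origin is the TCP and whose axes are the flange's). Camera axes: x right, y up, looking along -z (the intrinsics and any distortion apply to the point x, -y, -z); pixel columns grow to the right and rows downward; lengths in mm; the calibration is good to about 2 mm. A picture is of the moment at which its call begins: read the wrist's pose just before it. There is no depth.
- r.finish_job(): hands the job in; it is judged then, once.
The state is a dict: "time_s": time; "joints": joint angles; "qvel": joint speeds; "tau": joint torques, N m; "ee_pos": TCP position; "ee_rot": TCP orientation; "wrist_force": force on the tool from outside, world axes, zero at the start; "moment": the same for the moment, N m; "gripper_width": finger opening in mm; "finger_force": force on a finger pad.
Only numpy, scipy, OpenCV 4.12 (cv2) and the standard library are available. Lean on these libraries where they do the work, as an engineer would, in place of code of your own. Each camera call takes 0.05 s, during which the arm holds its last target. There are 200 camera calls.

### The job

Mount the blue vial rack on the sloping deck of the white vial shaker: set its base plate flat on the deck with the large ends of the two keyholes over the two stud heads, then slide it down the slope until it is fully home under the heads. Then lock it for the run: press the red button of the rack's ball-lock pin, push the pin all the way in through the deck and let the button spring back out. Leave the other things on the bench where they are.

Things in the scene. Friction and masses are not known exactly. Their poses are not given: they have to be found in the camera images.
- deck: sloping aluminium deck, 160 x 208 x 5 mm, at 30 degrees to the bench on a white shaker (fixed, 206 x 212 mm on plan, 135 mm high) that faces left and a little to the robot. Origin on its upper face, 90 mm above the bench; x points up the slope (to the robot's right), z square out of the deck, y away from the robot. The face runs from x -72 to 88, y -104 to 104 mm. With the rack fully home, rack_seat's frame coincides with this one
- stud_left (a point): foot of one of two equal studs (the one farther from the robot), square on the deck at x -20, y 65 mm of deck's frame, same axes. Neck 8 mm in diameter, 8.5 mm long; dark head 16 mm in diameter, 4.6 mm thick
- stud_right (a point): foot of the other stud, nearer the robot, at x -20, y -65 mm of deck's frame
- pin_hole (a point): centre of the hole for the pin in the deck's face, 16 mm in diameter, right through, at x -44, y 0 of deck's frame
- rack_seat (a point): origin of the loose vial rack (0.43 kg), on the underside of its steel plate; flat on the bench at the start. The plate is 5 mm thick, x -62 to 58, y -92 to 92 mm; z is up from it, x points to the side that goes up the slope. On it stands a blue block (x 10 to 50, y -86 to 86, up to z 39 mm) with four vials fixed in it at x 30, y -70, -40, 40, 70, tops at z 71 mm
- keyhole_left (a point): centre of the large end (22 mm in diameter) of the keyhole for stud_left, on the plate's underside at x -42, y 65 mm of rack_seat's frame, same axes. From it a slot 10.5 mm wide runs towards +x; its closed end meets the stud's neck when the stud is at x -20 mm, so the rack slides 22 mm down the slope. About 1 mm of play along y
- keyhole_right (a point): the same for the other keyhole, at x -42, y -65 mm of rack_seat's frame
- rack_handle (a point): the point to grip on the rack's handle, at x 30, y 0, z 70 mm of rack_seat's frame, same axes. The handle is an upright flat fin, 14 mm thick along x (grip across this), 36 mm wide along y, its top at z 89 mm; the vials beside it leave 54 mm free along y
- button_top (a point): centre of the top of the red button (14 mm wide) of the rack's ball-lock pin, at x -44, y 0 of rack_seat's frame, same axes; z 44 mm at the start. It stands 6 mm above the pin's black head (26 mm wide) and goes in 4 mm against a spring (2 to 4.5 N), which frees the locking balls; pushed on, the pin follows. With the pin home and the button out again z is 26 mm
- lock_pin (a joint): how far the ball-lock pin (12 mm, captive in the rack's plate) is pushed in (m): 0 drawn up, as at the start, 0.018 at its stop, fully in. Stiff, about 6 N, stays where it is left. It enters the deck only with the rack fully home
- pin_button (a joint): how far the pin's button is pressed (m): 0 out, 0.004 fully in; it springs back when let go. Pressed, it draws in the two balls near the pin's tip; let go, they stand out again, below the deck if the pin is fully in, and lock it
- timer: bystander: bench timer, 38 x 64 x 62 mm, origin under its centre
- screwdriver: bystander: red screwdriver lying on the bench, 183 mm long, 25 mm wide
- seal_tin: bystander: flat round tin, 62 mm in diameter, 22 mm high
- tape_roll: bystander: roll of tape lying flat, 67 mm in diameter, 19 mm high
- beaker: bystander: glass beaker, 54 mm in diameter, 66 mm high
- marker_blue: bystander: marker pen with a blue cap, lying, 131 mm long

How it is judged:
By the outcome, as a careful person would: the job done as asked, in the order asked, and still so for the second after the job is handed in, with the robot touching nothing.
It also fails if it takes over 45 s, if anything falls off the work surface, if the arm or the gripper's body presses on something with over 40 N, if the wrist force passes 120 N, or if a joint passes its speed limit or range.

## Working session

There is one attempt and no reset: what is moved stays moved. The work goes in short steps, Python scripts to look and compute and a tool call to move; the robot and the scene stay as the last step left them, time stands still between calls to the robot, and variables do not carry over. Pictures are saved under pics/ and viewed, at most 12 in all, crops included, and the job is handed in when it is done.

Besides the shell and the picture viewer there is one more tool, called after "Emit:" as name(argument=value, ...) on one line, values as JSON. play_rows: Moves the arm, as the interface text tells. Its arguments: {"type":"object","properties":{"motion":{"type":"array"},"force":{"type":"number"}},"required":["motion"]}

```bash
ls; mkdir -p pics; python3 - <<'E'
from rig import sense, eyes, r
import cv2,numpy as np
s=sense(); print(s)
for n in ["scene","side","wrist"]:
    c=eyes.capture(n); cv2.imwrite(f"pics/{n}0.png",c["frame"][:,:,::-1])
    np.savez(f"{n}0.npz",**c)
    print(n,{k:v for k,v in c.items() if k!="frame"})
E
```

```text
pics
{'time_s': 0.0, 'joints': array([-1.36019319,  0.53717271, -0.00445217,  1.53885706,  0.00259475,
        1.06731401, -0.07118946]), 'qvel': array([ 0.00010421, -0.00014623, -0.00110855, -0.00123965,  0.00038155,
        0.00076604,  0.00132543]), 'tau': array([-1.40223046e-04, -5.83390510e+01,  1.04844254e+00, -2.59110761e+01,
        1.23422738e-02,  9.42868413e-03, -8.20515709e-06]), 'ee_pos': array([177.46902042, 624.64824691, 230.41499188]), 'ee_rot': array([-6.23776693e-05,  1.37914754e-01,  9.90443718e-01, -8.70442999e-04]), 'wrist_force': array([-0.54945126, -0.70616332, -0.71915583]), 'moment': array([-0.00341807, -0.00665017, -0.04354788]), 'finger_force': 0.0, 'gripper_width': 85.42583490723104}
scene {'K': array([[434.61077141,   0.        , 282.7162819 ],
       [  0.        , 434.61077141, 208.84080423],
       [  0.        ,   0.        ,   1.        ]]), 'k1': -0.10247668245530414, 'origin': array([-443.90619365, -366.54060003, 1172.23147157]), 'orientation': array([ 0.77231345,  0.32114466, -0.20039334, -0.51013777])}
side {'K': array([[401.6493479 ,   0.        , 276.43125822],
       [  0.        , 401.6493479 , 215.42964319],
       [  0.        ,   0.        ,   1.        ]]), 'k1': -0.10927757276501913, 'origin': array([-132.86758652, 1233.78965889,  942.45122111]), 'orientation': array([-0.23982257, -0.13040644,  0.461905  ,  0.84387384])}
wrist {'K': array([[361.96612245,   0.        , 275.04028738],
       [  0.        , 361.96612245, 209.88796393],
       [  0.        ,   0.        ,   1.        ]]), 'k1': 0.02880344931321932, 'hand_eye': array([[ 5.06861125e-04,  9.64037342e-01,  2.65766338e-01,
         6.64939221e+01],
       [ 9.99999834e-01, -4.15371803e-04, -4.00453697e-04,
        -1.24070626e+00],
       [-2.75660474e-04,  2.65766496e-01, -9.64037392e-01,
        -1.41870879e+02],
       [ 0.00000000e+00,  0.00000000e+00,  0.00000000e+00,
         1.00000000e+00]])}
```

View pics/scene0.png

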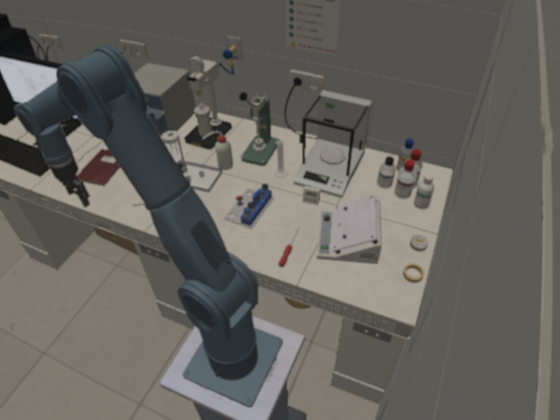

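View pics/side0.png

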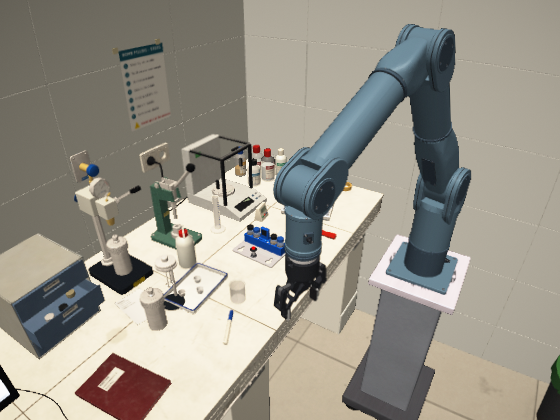

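Scene view: rack at about (250,205) with a red button at (240,200), shaker at (350,228), studs on its face. Side view: the rack at (260,245); the shaker is hidden behind the arm.

```bash
cat > h.py <<'E'
import numpy as np, cv2
from scipy.spatial.transform import Rotation as R
def rot(q): return R.from_quat([q[1],q[2],q[3],q[0]])
def snap(n,tag,show=True):
    from rig import sense,eyes
    s=sense(); c=eyes.capture(n)
    if n=="wrist":
        H=c.pop("hand_eye"); W=rot(s["ee_rot"]).as_matrix()
        c["origin"]=W@H[:3,3]+s["ee_pos"]; c["M"]=W@H[:3,:3]
    else: c["M"]=rot(c["orientation"]).as_matrix()
    cv2.imwrite(f"pics/{tag}.png",c["frame"][:,:,::-1]); np.savez(f"{tag}.npz",**c); return c
def load(tag):
    c=dict(np.load(tag+".npz"))
    if "M" not in c: c["M"]=rot(c["orientation"]).as_matrix()
    return c
def ray(c,px):
    px=np.atleast_2d(np.float64(px)).reshape(-1,1,2)
    u=cv2.undistortPoints(px,c["K"],np.array([float(c["k1"]),0,0,0]))[:,0]
    d=np.c_[u[:,0],-u[:,1],-np.ones(len(u))]@c["M"].T
    return c["origin"],d/np.linalg.norm(d,axis=1,keepdims=True)
def onplane(c,px,z=0,n=(0,0,1)):
    o,d=ray(c,px); n=np.array(n,float)
    p0=z if np.ndim(z) else n*z
    return o+d*(((p0-o)@n)/(d@n))[:,None]
def proj(c,P):
    q=(np.atleast_2d(P)-c["origin"])@c["M"]; q=q*[1,-1,-1]
    return cv2.projectPoints(q.reshape(-1,1,3),np.zeros(3),np.zeros(3),c["K"],np.array([float(c["k1"]),0,0,0]))[0][:,0]
E
python3 - <<'E'
from h import *
c=load("scene0")
print(onplane(c,[[250,205],[240,200],[350,228],[287,255],[413,272],[419,242]],20).round())
im=cv2.imread("pics/scene0.png")[150:300,200:440]
cv2.imwrite("pics/crop0.png",cv2.resize(im,(800,500),interpolation=cv2.INTER_CUBIC))
E
```

```text
[[ 557.  226.   20.]
 [ 566.  273.   20.]
 [ 589. -155.   20.]
 [ 391.    4.   20.]
 [ 483. -404.   20.]
 [ 618. -397.   20.]]
```

View pics/crop0.png

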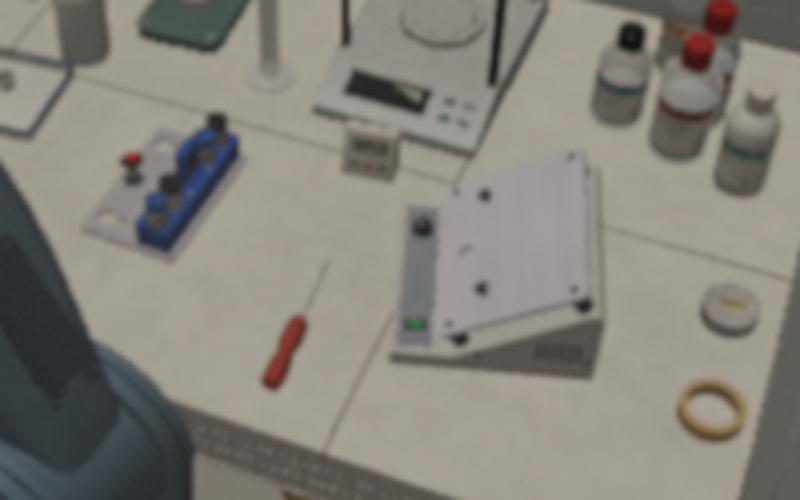

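```bash
python3 - <<'E'
from h import *
c=load("scene0")
f=lambda p:[[200+.3*a,150+.3*b] for a,b in p]
st=onplane(c,f([(485,193),(482,287)]),91.3); print("studs",st.round(), np.linalg.norm(st[0]-st[1]))
bt=onplane(c,f([(131,158)]),44); print("button",bt.round())
k=onplane(c,f([(168,133),(107,217),(86,231),(168,258),(158,128)]),5); print(k.round())
d=st[0]-st[1]; print("deck y yaw",np.degrees(np.arctan2(d[1],d[0])))
d=k[0]-k[1]; print("rack y yaw",np.degrees(np.arctan2(d[1],d[0])),np.linalg.norm(d))
E
```

```text
studs [[ 610. -125.   91.]
 [ 484. -162.   91.]] 130.62358026727694
button [[557. 269.  44.]]
[[646. 270.   5.]
 [496. 272.   5.]
 [468. 283.   5.]
 [467. 181.   5.]
 [649. 285.   5.]]
deck y yaw 16.495333301598887
rack y yaw -0.6711323109299091 149.43725114346776
```

```bash
cat >> h.py <<'E'
from scipy.linalg import logm,expm
def T(p,Rm):
    M=np.eye(4); M[:3,:3]=Rm; M[:3,3]=p; return M
def now():
    from rig import sense
    s=sense(); return T(s["ee_pos"],rot(s["ee_rot"]).as_matrix())
def toolR(y,z):
    y=np.array(y,float);z=np.array(z,float);z/=np.linalg.norm(z);y-=z*(y@z);y/=np.linalg.norm(y)
    return np.c_[np.cross(y,z),y,z]
def plan(G,n,F=None):
    F=now() if F is None else F
    D=np.real(expm(np.real(logm(np.linalg.inv(F)@G))/n))
    t=D[:3,3]; w=R.from_matrix(D[:3,:3]).as_rotvec(degrees=True)
    print(f"rows {n}: travel",t.round(2).tolist(),"rot",w.round(3).tolist(),"| |t|=%.1f"%np.linalg.norm(t),"|w|=%.2f"%np.linalg.norm(w))
E
python3 - <<'E'
from h import *
plan(T([545,215,290],toolR([0,1,0],[0,0,-1])),16)
E
```

```text
rows 16: travel [-26.56, -22.04, -3.7] rot [-0.005, -0.0, -0.991] | |t|=34.7 |w|=0.99
```

Emit:
play_rows(motion=[{"travel":[-26.5,-22,-3.7],"rot":[0,0,-1],"grip":85},{"travel":[-26.5,-22,-3.7],"rot":[0,0,-1],"grip":85},{"travel":[-26.5,-22,-3.7],"rot":[0,0,-1],"grip":85},{"travel":[-26.5,-22,-3.7],"rot":[0,0,-1],"grip":85},{"travel":[-26.5,-22,-3.7],"rot":[0,0,-1],"grip":85},{"travel":[-26.5,-22,-3.7],"rot":[0,0,-1],"grip":85},{"travel":[-26.5,-22,-3.7],"rot":[0,0,-1],"grip":85},{"travel":[-26.5,-22,-3.7],"rot":[0,0,-1],"grip":85}])

```text
time_s: 0.82
ee_pos: [347.6, 406.5, 261.0]
ee_rot: [-0.0, 0.068, 0.998, -0.0]
wrist_force: [-0.1, 0.8, -0.8]
gripper_width: 85.1
finger_force: 0.0
```

Emit:
play_rows(motion=[{"travel":[-26.5,-22,-3.7],"rot":[0,0,-1],"grip":85},{"travel":[-26.5,-22,-3.7],"rot":[0,0,-1],"grip":85},{"travel":[-26.5,-22,-3.7],"rot":[0,0,-1],"grip":85},{"travel":[-26.5,-22,-3.7],"rot":[0,0,-1],"grip":85},{"travel":[-26.5,-22,-3.7],"rot":[0,0,-1],"grip":85},{"travel":[-26.5,-22,-3.7],"rot":[0,0,-1],"grip":85},{"travel":[-26.5,-22,-3.7],"rot":[0,0,-1],"grip":85},{"travel":[-26.5,-22,-3.7],"rot":[0,0,-1],"grip":85}])

```text
time_s: 1.48
ee_pos: [545.6, 215.2, 290.6]
ee_rot: [-0.0, -0.002, 1.0, -0.0]
wrist_force: [0.5, 0.5, -0.2]
gripper_width: 84.8
finger_force: 0.0
```

```bash
python3 - <<'E'
from h import *
c=snap("wrist","w1"); print(now().round(2)); print(c["origin"])
E
```

```text
[[-1.0000e+00  0.0000e+00  0.0000e+00  5.5142e+02]
 [ 0.0000e+00  1.0000e+00 -0.0000e+00  2.0827e+02]
 [-1.0000e-02 -0.0000e+00 -1.0000e+00  2.9146e+02]
 [ 0.0000e+00  0.0000e+00  0.0000e+00  1.0000e+00]]
[478.77758382 213.51912385 432.45205595]
```

View pics/w1.png

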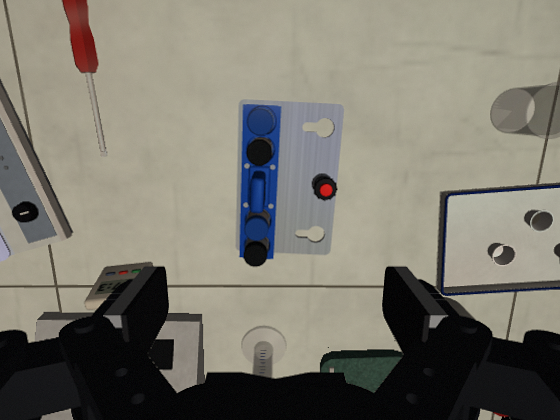

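Wrist view: rack from above; keyhole large ends at (324,127) and (317,234), red button (326,190), handle fin about (258,190), plate corners near (343,104), (330,254), (238,99).

```bash
python3 - <<'E'
from h import *
c=snap("wrist","w2"); f=c["frame"].astype(int)
hsv=cv2.cvtColor(c["frame"],cv2.COLOR_RGB2HSV)
roi=np.zeros(f.shape[:2],bool); roi[90:275,230:360]=1
red=roi&(f[...,0]>150)&(f[...,1]<70); ys,xs=np.nonzero(red); b=[xs.mean(),ys.mean()]
B=onplane(c,[b],44)[0]; print("button",b,B.round(1),red.sum())
g=cv2.cvtColor(c["frame"],cv2.COLOR_RGB2GRAY)
# plate mask: bluish grey vs cream bench: use b-r
pm=(roi&((f[...,2]-f[...,0])>-3)).astype(np.uint8)
pm=cv2.morphologyEx(pm,cv2.MORPH_OPEN,np.ones((3,3)))
cs,h=cv2.findContours(pm,cv2.RETR_CCOMP,cv2.CHAIN_APPROX_NONE)
for q,hh in zip(cs,h[0]):
    a=cv2.contourArea(q)
    if a>100:
        print(a,"hole" if hh[3]>=0 else "outer",cv2.boundingRect(q))
        if hh[3]<0: big=q
        else:
            P=onplane(c,q[:,0,:].astype(float),5); print(P.min(0).round(1),P.max(0).round(1))
r=cv2.minAreaRect(big[:,0,:].astype(np.float32))
P=onplane(c,big[:,0,:].astype(float),5)[:,:2].astype(np.float32)
print("plate",cv2.minAreaRect(P))
# handle outline: blue at top z=89
E
```

```text
button [np.float64(333.2952380952381), np.float64(182.74285714285713)] [562.6 269.7  44. ] 105
13294.0 outer (245, 93, 106, 167)
455.0 hole (308, 110, 34, 22)
[486.4 243.9   5. ] [509.8 281.8   5. ]
plate ((569.9385986328125, 228.510009765625), (118.9222640991211, 201.56260681152344), 87.90727996826172)
```

```bash
python3 - <<'E'
from h import *
c=snap("wrist","w3"); f=c["frame"].astype(int); print(now()[:3,3])
d=f[...,2]-f[...,0]
for y0,y1 in [(100,145),(205,262)]:
    m=np.zeros(d.shape,np.uint8); m[y0:y1,290:352]=(d[y0:y1,290:352]<-5)
    cs,h=cv2.findContours(m,cv2.RETR_EXTERNAL,cv2.CHAIN_APPROX_NONE)
    for q in cs:
        if 250<cv2.contourArea(q)<900:
            P=onplane(c,q[:,0].astype(float),5)[:,:2]
            # big end: points with largest world y extents -> circle fit to outer arc
            s=P[P[:,1]>P[:,1].max()-12]
            A=np.c_[2*s,np.ones(len(s))]; x=np.linalg.lstsq(A,(s**2).sum(1),rcond=None)[0]
            print(cv2.contourArea(q),cv2.boundingRect(q),"centre",x[:2].round(1),"r",np.sqrt(x[2]+x[:2]@x[:2]).round(1),P.min(0).round(1),P.max(0).round(1))
red=(f[...,0]>150)&(f[...,1]<70); red[:90]=0; red[260:]=0; red[:,:290]=0; red[:,360:]=0
ys,xs=np.nonzero(red); print("button",onplane(c,[[xs.mean(),ys.mean()]],44)[0].round(1))
# right edge of plate (rack x=-62)
E_=[]
for y in list(range(100,235,3)):
    row=d[y,335:370]; k=np.nonzero(row<-8)[0]
    if len(k): E_.append([335+k[0]-.5,y])
P=onplane(c,np.array(E_,float),5)[:,:2]
l=cv2.fitLine(P.astype(np.float32),cv2.DIST_HUBER,0,.01,.01).ravel(); print("edge yaw",np.degrees(np.arctan2(l[1],l[0])),l[2:])
E
```

```text
[546.73404128 213.54622854 290.43263035]
362.5 (307, 113, 32, 20) centre [497.8 269.9] r 10.5 [487.1 245.4] [508.2 280.9]
286.5 (300, 222, 30, 16) centre [626.8 265. ] r 10.0 [617.1 239.1] [636.8 275.2]
button [562.6 269.8  44. ]
edge yaw -2.5010335 [534.266   288.92157]
```

```bash
python3 - <<'E'
from h import *
Rm=toolR([.040,.9992,0],[0,0,-1])
plan(T([559.4,195.5,130],Rm),6); plan(T([559.4,195.5,51],Rm),6,T([559.4,195.5,130],Rm))
E
```

```text
rows 6: travel [-2.15, -2.95, 26.74] rot [-0.012, 0.009, 0.351] | |t|=27.0 |w|=0.35
rows 6: travel [0.0, 0.0, 13.17] rot [0.0, 0.0, 0.0] | |t|=13.2 |w|=0.00
```

Emit:
play_rows(motion=[{"travel":[-2.15,-2.95,26.7],"rot":[0,0,0.35],"grip":85},{"travel":[-2.15,-2.95,26.7],"rot":[0,0,0.35],"grip":85},{"travel":[-2.15,-2.95,26.7],"rot":[0,0,0.35],"grip":85},{"travel":[-2.15,-2.95,26.7],"rot":[0,0,0.35],"grip":85},{"travel":[-2.15,-2.95,26.7],"rot":[0,0,0.35],"grip":85},{"travel":[-2.15,-2.95,26.7],"rot":[0,0,0.35],"grip":85},{"travel":[0,0,0],"rot":[0,0,0],"grip":85},{"travel":[0,0,0],"rot":[0,0,0],"grip":85}])

```text
time_s: 2.3
ee_pos: [555.8, 199.3, 129.4]
ee_rot: [-0.002, 0.017, 1.0, -0.0]
wrist_force: [0.4, 0.5, 0.4]
gripper_width: 85.0
finger_force: 0.0
```

```bash
python3 - <<'E'
from h import *
Rm=toolR([.040,.9992,0],[0,0,-1])
print(now()[:3,3]); plan(T([559.4,195.5,51],Rm),6)
c=snap("wrist","w4"); f=c["frame"].astype(int)
print(proj(c,[[559.4,195.5,89],[562.5,269.6,44]]).round())
red=(f[...,0]>150)&(f[...,1]<70); red[:,:280]=0;ys,xs=np.nonzero(red);print(xs.mean() if len(xs) else 0,ys.mean() if len(xs) else 0)
E
```

```text
[555.77165728 199.3253473  129.38101648]
rows 6: travel [-0.65, -0.61, 13.06] rot [-0.01, -0.032, 0.066] | |t|=13.1 |w|=0.07
[[271. 247.]
 [385. 223.]]
384.2633333333333 223.14
```

View pics/w4.png

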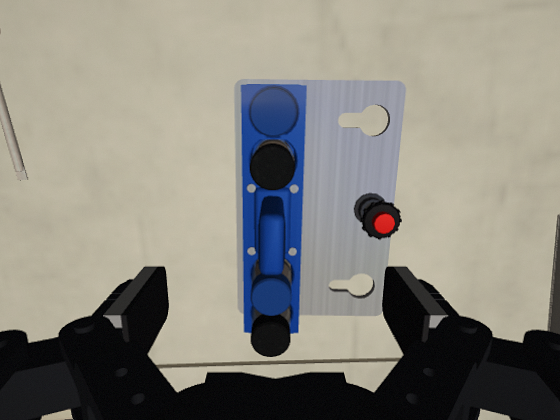

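Fin top at (271,235), button at (384,223), both agreeing with projection.

Emit:
play_rows(motion=[{"travel":[-0.65,-0.6,13],"rot":[0,0,0.06],"grip":85},{"travel":[-0.65,-0.6,13],"rot":[0,0,0.06],"grip":85},{"travel":[-0.65,-0.6,13],"rot":[0,0,0.06],"grip":85},{"travel":[-0.65,-0.6,13],"rot":[0,0,0.06],"grip":85},{"travel":[-0.65,-0.6,13],"rot":[0,0,0.06],"grip":85},{"travel":[-0.65,-0.6,13],"rot":[0,0,0.06],"grip":85},{"travel":[0,0,0],"rot":[0,0,0],"grip":85},{"travel":[0,0,0],"rot":[0,0,0],"grip":85}])

```text
time_s: 3.02
ee_pos: [560.6, 194.7, 51.2]
ee_rot: [-0.001, 0.02, 1.0, -0.0]
wrist_force: [-0.1, -0.1, 0.5]
gripper_width: 85.2
finger_force: 0.0
```

```bash
python3 - <<'E'
from h import *
Rm=toolR([.040,.9992,0],[0,0,-1])
print(now()[:3,3]); plan(T([559.4,195.5,51],Rm),1)
E
```

```text
[560.5722082  194.70258666  51.16684578]
rows 1: travel [1.2, 0.75, 0.17] rot [-0.054, -0.104, -0.034] | |t|=1.4 |w|=0.12
```

Emit:
play_rows(motion=[{"travel":[1.2,0.7,0],"rot":[0,0,0],"grip":60},{"travel":[0,0,0],"rot":[0,0,0],"grip":0},{"travel":[0,0,0],"rot":[0,0,0],"grip":0},{"travel":[0,0,0],"rot":[0,0,0],"grip":0},{"travel":[0,0,0],"rot":[0,0,0],"grip":0},{"travel":[0,0,0],"rot":[0,0,0],"grip":0},{"travel":[0,0,0],"rot":[0,0,0],"grip":0},{"travel":[0,0,0],"rot":[0,0,0],"grip":0}], force=90)

```text
time_s: 3.68
ee_pos: [560.3, 196.3, 52.7]
ee_rot: [0.0, 0.02, 1.0, 0.0]
wrist_force: [-0.4, 1.0, 2.6]
gripper_width: 13.0
finger_force: 88.5
```

Emit:
play_rows(motion=[{"travel":[0,0,-5],"rot":[0,0,0],"grip":0},{"travel":[0,0,-10],"rot":[0,0,0],"grip":0},{"travel":[0,0,-25],"rot":[0,0,0],"grip":0},{"travel":[0,0,-35],"rot":[0,0,0],"grip":0},{"travel":[0,0,-35],"rot":[0,0,0],"grip":0},{"travel":[0,0,-35],"rot":[0,0,0],"grip":0},{"travel":[0,0,-35],"rot":[0,0,0],"grip":0},{"travel":[0,0,-20],"rot":[0,0,0],"grip":0}])

```text
time_s: 4.35
ee_pos: [560.9, 195.5, 256.6]
ee_rot: [0.002, 0.021, 1.0, 0.001]
wrist_force: [2.2, 0.5, -4.8]
gripper_width: 13.0
finger_force: 88.5
```

```bash
python3 - <<'E'
from h import *
print(now()[:3,3])
plan(T([510,-18,250],toolR([-.284,.959,0],[0,0,-1])),7)
E
```

```text
[560.8615468  195.53759426 256.64598957]
rows 7: travel [10.32, -29.76, 0.91] rot [0.006, 0.031, -2.694] | |t|=31.5 |w|=2.69
```

Emit:
play_rows(motion=[{"travel":[10.3,-29.8,0.9],"rot":[0,0,-2.7],"grip":0},{"travel":[10.3,-29.8,0.9],"rot":[0,0,-2.7],"grip":0},{"travel":[10.3,-29.8,0.9],"rot":[0,0,-2.7],"grip":0},{"travel":[10.3,-29.8,0.9],"rot":[0,0,-2.7],"grip":0},{"travel":[10.3,-29.8,0.9],"rot":[0,0,-2.7],"grip":0},{"travel":[10.3,-29.8,0.9],"rot":[0,0,-2.7],"grip":0},{"travel":[10.3,-29.8,0.9],"rot":[0,0,-2.7],"grip":0},{"travel":[0,0,0],"rot":[0,0,0],"grip":0}])

```text
time_s: 5.02
ee_pos: [507.3, -26.8, 246.0]
ee_rot: [-0.001, -0.14, 0.99, -0.002]
wrist_force: [-0.5, -1.3, -5.4]
gripper_width: 12.7
finger_force: 89.3
```

Emit:
play_rows(motion=[{"travel":[0,0,0],"rot":[0,0,0],"grip":0},{"travel":[0,0,0],"rot":[0,0,0],"grip":0},{"travel":[0,0,0],"rot":[0,0,0],"grip":0},{"travel":[0,0,0],"rot":[0,0,0],"grip":0},{"travel":[0,0,0],"rot":[0,0,0],"grip":0},{"travel":[0,0,0],"rot":[0,0,0],"grip":0},{"travel":[0,0,0],"rot":[0,0,0],"grip":0},{"travel":[0,0,0],"rot":[0,0,0],"grip":0}])

```text
time_s: 5.68
ee_pos: [509.6, -17.8, 246.0]
ee_rot: [-0.0, -0.144, 0.99, -0.0]
wrist_force: [1.4, 1.2, -6.5]
gripper_width: 12.9
finger_force: 89.3
```

```bash
python3 - <<'E'
from h import *
c=snap("wrist","w5"); print(now().round(3))
E
```

```text
[[-9.58000e-01 -2.86000e-01 -0.00000e+00  5.09519e+02]
 [-2.86000e-01  9.58000e-01 -0.00000e+00 -1.78760e+01]
 [ 0.00000e+00  0.00000e+00 -1.00000e+00  2.45964e+02]
 [ 0.00000e+00  0.00000e+00  0.00000e+00  1.00000e+00]]
```

View pics/w5.png

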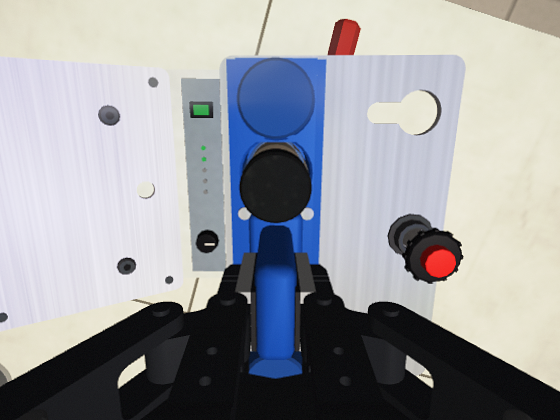

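Wrist view: studs at (109,115) (near) and (127,266) (far), pin hole (147,190), rack's near keyhole (420,112), button (440,263).

```bash
cat > deck.py <<'E'
from h import *
def blob(m,x,y,w=16):
    s=np.zeros(m.shape,np.uint8); s[y-w:y+w,x-w:x+w]=m[y-w:y+w,x-w:x+w]
    n,l,st,ce=cv2.connectedComponentsWithStats(s); k=1+np.argmax(st[1:,4]); return ce[k],st[k]
E
python3 - <<'E'
from deck import *
c=load("w5"); f=c["frame"].astype(int); g=f.sum(2)/3
F=T([509.519,-17.876,245.964],toolR([-.286,.958,0],[0,0,-1]))
dark=g<120
a,sa=blob(dark,109,115); b,sb=blob(dark,127,266); print(a,sa,b,sb)
h,sh=blob((f[...,2]-f[...,0]<0)&(g>150),147,190,12); print(h,sh)
S=onplane(c,[a,b],91.3); print("heads",S.round(1),np.linalg.norm(S[0]-S[1]))
y=(S[1]-S[0])/np.linalg.norm(S[1]-S[0]); y[2]=0; y/=np.linalg.norm(y)
xh=np.array([y[1],-y[0],0]); x=xh*np.cos(np.pi/6)+[0,0,.5]; z=np.cross(x,y)
O=S.mean(0)-(-20*x+13.1*z); print("deck yaw",np.degrees(np.arctan2(y[1],y[0])),"origin",O.round(1),"x",x.round(4),"z",z.round(4))
H=onplane(c,[h],O,z)[0]; print("hole in deck frame",((H-O)@np.c_[x,y,z]).round(1))
np.savez("deckpose.npz",O=O,x=x,y=y,z=z)
sc=load("scene0"); print("scene pred",proj(sc,O+np.array([[-20,65,13.1],[-20,-65,13.1]])@np.array([x,y,z])).round(1), "meas (345.5,207.9),(344.6,236.1)")
# rack in the tool frame
red=(f[...,0]>150)&(f[...,1]<70); red[:,:380]=0; ys,xs=np.nonzero(red)
bt=[xs.mean(),ys.mean()]
kh=(f[...,2]-f[...,0]<-5); m=np.zeros(kh.shape,np.uint8); m[80:145,350:450]=kh[80:145,350:450]
q=max(cv2.findContours(m,cv2.RETR_EXTERNAL,cv2.CHAIN_APPROX_NONE)[0],key=cv2.contourArea)
for off in (51,53):   # TCP height above underside, top of plate 5
    z0=F[2,3]-off
    B=onplane(c,[bt],z0+44)[0]; P=onplane(c,q[:,0].astype(float),z0+5)
    s=P[(P-F[:3,3])@F[:3,1]>((P-F[:3,3])@F[:3,1]).max()-14][:,:2]
    X=np.linalg.lstsq(np.c_[2*s,np.ones(len(s))],(s**2).sum(1),rcond=None)[0]
    K=np.r_[X[:2],z0+5]; L=lambda p:((p-F[:3,3])@F[:3,:3]).round(1)
    print("off",off,"button tool",L(B),"keyhole tool",L(K),"r",np.sqrt(X[2]+X[:2]@X[:2]).round(1))
E
```

```text
[108.74817518 115.98540146] [ 98 106  22  19 274] [126.16666667 265.4625    ] [117 258  19  16 240]
[145.01731602 189.004329  ] [137 181  18  17 231]
heads [[ 487.9 -162.3   91.3]
 [ 610.2 -126.2   91.3]] 127.52670899361314
deck yaw 16.43208002901246 origin [ 555.8 -167.1   90. ] x [ 0.245  -0.8307  0.5   ] z [-0.1414  0.4796  0.866 ]
hole in deck frame [-44.   -0.2  -0. ]
scene pred [[345.8 207.6]
 [344.9 235.6]] meas (345.5,207.9),(344.6,236.1)
off 51 button tool [ 1.8 71.6  7. ] keyhole tool [65.7 68.9 46. ] r 10.4
off 53 button tool [ 0.9 72.6  9. ] keyhole tool [65.7 69.6 48. ] r 10.5
```

```bash
cat >> deck.py <<'E'
D=np.load("deckpose.npz"); Dm=T(D["O"],np.c_[D["x"],D["y"],D["z"]])
a=np.radians(.4)
RT=T([1.0,27.8,52.],np.c_[[-np.sin(a)*1,-np.cos(a),0],[-np.cos(a),np.sin(a),0],[0,0,-1]])
def tcp(x,y,z): # tool pose for the rack origin at deck coords
    return Dm@T([x,y,z],np.eye(3))@np.linalg.inv(RT)
def where(): # rack in deck frame according to the tool
    P=np.linalg.inv(Dm)@now()@RT; return P[:3,3].round(2),R.from_matrix(P[:3,:3]).as_rotvec(degrees=True).round(2)
E
python3 - <<'E'
from deck import *
print(where()); print(tcp(22,0,60).round(3)); plan(tcp(22,0,60),8)
E
```

```text
(array([-107.36,   -3.22,  182.09]), array([ 0.14, 30.  ,  0.55]))
[[-9.61000e-01 -2.38000e-01  1.41000e-01  5.52897e+02]
 [-2.77000e-01  8.33000e-01 -4.80000e-01 -1.54546e+02]
 [-3.00000e-03 -5.00000e-01 -8.66000e-01  2.11853e+02]
 [ 0.00000e+00  0.00000e+00  0.00000e+00  1.00000e+00]]
rows 8: travel [-0.39, -16.67, 8.32] rot [3.75, -0.008, 0.069] | |t|=18.6 |w|=3.75
```

Emit:
play_rows(motion=[{"travel":[-0.4,-16.7,8.3],"rot":[3.75,0,0.07],"grip":0},{"travel":[-0.4,-16.7,8.3],"rot":[3.75,0,0.07],"grip":0},{"travel":[-0.4,-16.7,8.3],"rot":[3.75,0,0.07],"grip":0},{"travel":[-0.4,-16.7,8.3],"rot":[3.75,0,0.07],"grip":0},{"travel":[-0.4,-16.7,8.3],"rot":[3.75,0,0.07],"grip":0},{"travel":[-0.4,-16.7,8.3],"rot":[3.75,0,0.07],"grip":0},{"travel":[-0.4,-16.7,8.3],"rot":[3.75,0,0.07],"grip":0},{"travel":[-0.4,-16.7,8.3],"rot":[3.75,0,0.07],"grip":0}])

```text
time_s: 6.4
ee_pos: [553.4, -154.9, 212.0]
ee_rot: [0.038, -0.134, 0.956, -0.257]
wrist_force: [-0.3, -0.3, -6.8]
gripper_width: 13.3
finger_force: 89.7
```

Emit:
play_rows(motion=[{"travel":[0,0,0],"rot":[0,0,0],"grip":0},{"travel":[0,0,0],"rot":[0,0,0],"grip":0},{"travel":[0,0,0],"rot":[0,0,0],"grip":0},{"travel":[0,0,0],"rot":[0,0,0],"grip":0},{"travel":[0,0,0],"rot":[0,0,0],"grip":0},{"travel":[0,0,0],"rot":[0,0,0],"grip":0},{"travel":[0,0,0],"rot":[0,0,0],"grip":0},{"travel":[0,0,0],"rot":[0,0,0],"grip":0}])

```text
time_s: 7.07
ee_pos: [553.0, -154.9, 212.2]
ee_rot: [0.037, -0.134, 0.957, -0.256]
wrist_force: [0.2, 0.5, -5.7]
gripper_width: 12.9
finger_force: 89.9
```

```bash
python3 - <<'E'
from deck import *
from rig import sense
s=sense();print(where(),s["joints"].round(2),s["wrist_force"].round(1)); plan(tcp(22,0,20),8)
c=snap("wrist","w6"); snap("scene","s6")
E
```

```text
(array([ 2.244e+01, -2.000e-02,  6.011e+01]), array([-0.06,  0.02, -0.03])) [-0.43  0.4   0.41  1.99  0.54  0.73  1.39] [ 0.2  0.5 -5.7]
rows 8: travel [0.0, 0.06, 5.01] rot [0.002, -0.007, -0.003] | |t|=5.0 |w|=0.01
```

View pics/w6.png

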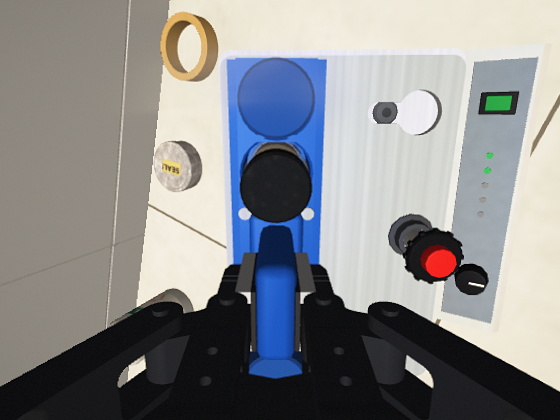

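The near stud's head shows through the near keyhole's slot at (384,112), as parallax at 60 mm standoff suggests; I check that against the model.

```bash
python3 - <<'E'
from deck import *
c=load("w6"); f=c["frame"].astype(int); 
print("pred near head",proj(c,(Dm@[-20,-65,13.1,1])[:3]))
W=now()@RT
print("pred keyhole top rim centre",proj(c,(W@[-42,-65,5,1])[:3]),"button",proj(c,(W@[-44,0,44,1])[:3]))
red=(f[...,0]>150)&(f[...,1]<70); red[:,:380]=0; ys,xs=np.nonzero(red); print(xs.mean(),ys.mean())
b,s=blob(f.sum(2)/3<110,384,112,14); print(b,s)
E
```

```text
pred near head [[385.6967701  111.17896522]]
pred keyhole top rim centre [[415.79694254 111.3584002 ]] button [[439.00228385 263.72920574]]
440.3834808259587 263.0280235988201
[384.6196868  112.51006711] [373 102  24  22 447]
```

Emit:
play_rows(motion=[{"travel":[0,0,5.5],"rot":[0,0,0],"grip":0},{"travel":[0,0,5.5],"rot":[0,0,0],"grip":0},{"travel":[0,0,5.5],"rot":[0,0,0],"grip":0},{"travel":[0,0,5.5],"rot":[0,0,0],"grip":0},{"travel":[0,0,5.5],"rot":[0,0,0],"grip":0},{"travel":[0,0,5.5],"rot":[0,0,0],"grip":0},{"travel":[0,0,5.5],"rot":[0,0,0],"grip":0},{"travel":[0,0,5.5],"rot":[0,0,0],"grip":0}])

```text
time_s: 7.83
ee_pos: [559.3, -176.3, 173.4]
ee_rot: [0.037, -0.135, 0.957, -0.256]
wrist_force: [-0.1, -0.9, -5.1]
gripper_width: 12.3
finger_force: 90.1
```

```bash
python3 - <<'E'
from deck import *
c=snap("wrist","w7"); c=snap("wrist","w7")
print(where()); f=c["frame"].astype(int)
print("pred near head",proj(c,(Dm@[-20,-65,13.1,1])[:3]),"rim",proj(c,(now()@RT@[-42,-65,5,1])[:3]))
cv2.imwrite("pics/w7c.png",cv2.resize(c["frame"][60:300,330:480,::-1],None,fx=2.5,fy=2.5))
E
```

```text
(array([22.35, -0.88, 15.06]), array([-0.16, -0.01,  0.01]))
pred near head [[411.54769153 113.09639491]] rim [[416.23716849 111.36375849]]
```

View pics/w7c.png

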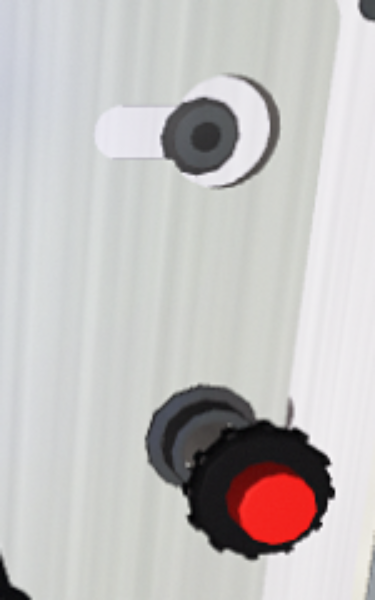

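Crop: stud head at about (411,114), keyhole rim centre about (418.5,112); about 1 mm of correction needed, well inside the 3 mm clearance.

Emit:
play_rows(motion=[{"travel":[-0.6,-0.3,0],"rot":[0,0,0],"grip":0},{"travel":[-0.6,-0.3,0],"rot":[0,0,0],"grip":0},{"travel":[0,0,1.5],"rot":[0,0,0],"grip":0},{"travel":[0,0,2],"rot":[0,0,0],"grip":0},{"travel":[0,0,2],"rot":[0,0,0],"grip":0},{"travel":[0,0,2],"rot":[0,0,0],"grip":0},{"travel":[0,0,2],"rot":[0,0,0],"grip":0},{"travel":[0,0,1.5],"rot":[0,0,0],"grip":0}])

```text
time_s: 8.6
ee_pos: [561.9, -181.6, 164.5]
ee_rot: [0.037, -0.134, 0.957, -0.256]
wrist_force: [0.6, 0.3, -6.1]
gripper_width: 12.8
finger_force: 89.7
```

```bash
cat > st.py <<'E'
from deck import *
from rig import sense
s=sense(); print(round(s["time_s"],2),where(),"force in deck axes",(s["wrist_force"]@Dm[:3,:3]).round(1),"moment",(s["moment"]@Dm[:3,:3]).round(2))
E
python3 st.py
```

```text
8.6 (array([23.02,  0.95,  4.73]), array([-0.08, -0.  , -0.  ])) force in deck axes [-3.1  0.6 -5.2] moment [-0.01  1.17 -0.06]
```

Emit:
play_rows(motion=[{"travel":[0.5,0,0],"rot":[0,0,0],"grip":0},{"travel":[0,0,0.8],"rot":[0,0,0],"grip":0},{"travel":[0,0,0.8],"rot":[0,0,0],"grip":0},{"travel":[0,0,0.8],"rot":[0,0,0],"grip":0},{"travel":[0,0,0.8],"rot":[0,0,0],"grip":0},{"travel":[0,0,0.8],"rot":[0,0,0],"grip":0},{"travel":[0,0,0],"rot":[0,0,0],"grip":0},{"travel":[0,0,0],"rot":[0,0,0],"grip":0}])

```text
time_s: 9.27
ee_pos: [562.1, -183.2, 161.5]
ee_rot: [0.037, -0.135, 0.957, -0.256]
wrist_force: [-3.7, 4.3, 0.7]
gripper_width: 12.9
finger_force: 90.9
```

```bash
python3 st.py
```

```text
9.27 (array([22.89,  0.63,  1.38]), array([-0.07,  0.  ,  0.  ])) force in deck axes [-4.1 -2.4  3.2] moment [-0.41  1.17 -0.01]
```

Emit:
play_rows(motion=[{"travel":[0.2,1,0.3],"rot":[0,0,0],"grip":0},{"travel":[0,2,0],"rot":[0,0,0],"grip":0},{"travel":[0,2,0],"rot":[0,0,0],"grip":0},{"travel":[0,2,0],"rot":[0,0,0],"grip":0},{"travel":[0,2,0],"rot":[0,0,0],"grip":0},{"travel":[0,2,0],"rot":[0,0,0],"grip":0},{"travel":[0,0,0],"rot":[0,0,0],"grip":0},{"travel":[0,0,0],"rot":[0,0,0],"grip":0}])

```text
time_s: 9.93
ee_pos: [560.6, -175.0, 156.7]
ee_rot: [0.038, -0.134, 0.956, -0.257]
wrist_force: [-0.6, 0.7, 5.8]
gripper_width: 12.6
finger_force: 91.5
```

```bash
python3 st.py
```

```text
9.93 (array([13.38,  1.69,  1.25]), array([ 0.04, -0.09, -0.04])) force in deck axes [ 2.2 -0.4  5.5] moment [-0.16 -0.31  0.04]
```

Emit:
play_rows(motion=[{"travel":[0,2,0],"rot":[0,0,0],"grip":0},{"travel":[0,2,0],"rot":[0,0,0],"grip":0},{"travel":[0,2,0],"rot":[0,0,0],"grip":0},{"travel":[0,2,0],"rot":[0,0,0],"grip":0},{"travel":[0,1.5,0],"rot":[0,0,0],"grip":0},{"travel":[0,1.5,0],"rot":[0,0,0],"grip":0},{"travel":[0,0,0],"rot":[0,0,0],"grip":0},{"travel":[0,0,0],"rot":[0,0,0],"grip":0}])

```text
time_s: 10.6
ee_pos: [557.9, -166.4, 151.5]
ee_rot: [0.038, -0.134, 0.956, -0.257]
wrist_force: [-0.5, -0.2, 7.7]
gripper_width: 12.9
finger_force: 91.6
```

```bash
python3 st.py
```

```text
10.6 (array([3.  , 1.54, 1.23]), array([ 0.02, -0.12, -0.07])) force in deck axes [ 3.9 -0.6  6.7] moment [-0.23 -0.51  0.03]
```

Emit:
play_rows(motion=[{"travel":[0,1,0],"rot":[0,0,0],"grip":0},{"travel":[0,1,0],"rot":[0,0,0],"grip":0},{"travel":[0,1,0],"rot":[0,0,0],"grip":0},{"travel":[0,0.5,0],"rot":[0,0,0],"grip":0},{"travel":[0,0,0],"rot":[0,0,0],"grip":0},{"travel":[0,0,0],"rot":[0,0,0],"grip":0},{"travel":[0,0,0],"rot":[0,0,0],"grip":0},{"travel":[0,0,0],"rot":[0,0,0],"grip":0}])

```text
time_s: 11.27
ee_pos: [557.7, -164.9, 150.6]
ee_rot: [0.039, -0.134, 0.956, -0.258]
wrist_force: [-0.1, -5.3, 9.7]
gripper_width: 12.6
finger_force: 91.6
```

```bash
python3 st.py
```

```text
11.27 (array([1.33, 1.71, 1.18]), array([ 0.03, -0.23, -0.11])) force in deck axes [ 9.2 -1.6  5.8] moment [-0.2  -1.24  0.23]
```

Emit:
play_rows(motion=[{"travel":[0,1,0],"rot":[0,0,0],"grip":0},{"travel":[0,1,0],"rot":[0,0,0],"grip":0},{"travel":[0,1,0],"rot":[0,0,0],"grip":0},{"travel":[0,0,0],"rot":[0,0,0],"grip":0},{"travel":[0,0,0],"rot":[0,0,0],"grip":0},{"travel":[0,0,0],"rot":[0,0,0],"grip":0},{"travel":[0,0,0],"rot":[0,0,0],"grip":0},{"travel":[0,0,0],"rot":[0,0,0],"grip":0}])

```text
time_s: 11.93
ee_pos: [557.6, -164.6, 150.6]
ee_rot: [0.039, -0.133, 0.956, -0.259]
wrist_force: [1.8, -8.3, 15.8]
gripper_width: 12.9
finger_force: 92.5
```

```bash
python3 st.py
```

```text
11.93 (array([1.24, 1.79, 1.31]), array([ 0.02, -0.4 , -0.2 ])) force in deck axes [15.2 -0.6  9.4] moment [-0.34 -2.6   0.49]
```

Emit:
play_rows(motion=[{"travel":[0,-1.5,-0.3],"rot":[0,0,0],"grip":0},{"travel":[0,-1.5,0],"rot":[0,0,0],"grip":0},{"travel":[0,0,0],"rot":[0,0,0],"grip":50},{"travel":[0,0,0],"rot":[0,0,0],"grip":50},{"travel":[0,0,0],"rot":[0,0,0],"grip":50},{"travel":[0,0,0],"rot":[0,0,0],"grip":50},{"travel":[0,0,-10],"rot":[0,0,0],"grip":50},{"travel":[0,0,-15],"rot":[0,0,0],"grip":50}])

```text
time_s: 12.6
ee_pos: [551.2, -150.4, 169.8]
ee_rot: [0.036, -0.134, 0.957, -0.256]
wrist_force: [-0.2, 0.6, -0.0]
gripper_width: 49.8
finger_force: 0.0
```

Emit:
play_rows(motion=[{"travel":[0,0,-25],"rot":[0,0,0],"grip":50},{"travel":[0,0,-25],"rot":[0,0,0],"grip":50},{"travel":[0,0,-25],"rot":[0,0,0],"grip":50},{"travel":[0,0,-20],"rot":[0,0,0],"grip":50},{"travel":[0,5,0],"rot":[0,0,0],"grip":0},{"travel":[0,20,0],"rot":[0,0,0],"grip":0},{"travel":[0,20,0],"rot":[0,0,0],"grip":0},{"travel":[0,20,0],"rot":[0,0,0],"grip":0}])

```text
time_s: 13.27
ee_pos: [523.0, -49.8, 219.7]
ee_rot: [0.037, -0.134, 0.957, -0.256]
wrist_force: [-0.1, -0.2, -0.3]
gripper_width: 1.8
finger_force: 0.0
```

```bash
python3 - <<'E'
from deck import *
snap("scene","s8");snap("wrist","t");c=snap("wrist","w8")
import st
f=c["frame"].astype(int); red=(f[...,0]>150)&(f[...,1]<70); ys,xs=np.nonzero(red)
print("pred button",proj(c,(Dm@[-44,0,44,1])[:3]),"meas",xs.mean(),ys.mean())
p=onplane(c,[[xs.mean(),ys.mean()]],(Dm@[0,0,44,1])[:3],Dm[:3,2]); print("button deck frame",(np.linalg.inv(Dm)@np.r_[p[0],1]).round(1))
print("pred vials/heads",proj(c,(Dm@np.array([[-20,65,13.1,1],[-20,-65,13.1,1]]).T).T[:,:3]).round())
E
```

```text
13.42 (array([-69.03,   0.82, 121.1 ]), array([-0.08,  0.01,  0.2 ])) force in deck axes [1.3 0.6 0.8] moment [-0.02  0.47 -0.01]
pred button [[276.37205562 198.49318414]] meas 508.8987003058104 72.99235474006116
button deck frame [-205.1  -89.1   44.     1. ]
pred vials/heads [[249. 261.]
 [246. 111.]]
```

View pics/w8.png

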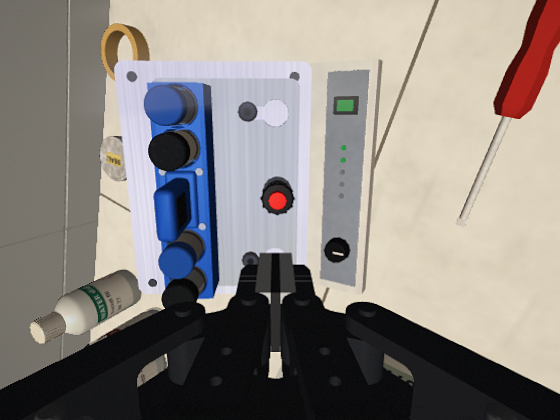

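The rack is home: stud heads at (246,111) and (249,261) at the slots' closed ends; button at (277,201), close to the predicted (276,198).

```bash
cat > pin.py <<'E'
from deck import *
def btn(c):
    f=c["frame"].astype(int); red=(f[...,0]>150)&(f[...,1]<70)
    p=proj(c,(Dm@[-44,0,35,1])[:3])[0].astype(int); b,s=blob(red,p[0],p[1],30); return b,s
def tip(x,y,z): return Dm@T([x,y,z],np.diag([1,-1,-1])@np.array([[0,1,0],[1,0,0],[0,0,1.]])@np.diag([1,1,1]))
E
python3 - <<'E'
from pin import *
c=load("w8"); b,s=btn(c); print(b,s)
p=onplane(c,[b],(Dm@[0,0,44,1])[:3],Dm[:3,2]); P=(np.linalg.inv(Dm)@np.r_[p[0],1]).round(1); print("button deck",P)
G=tip(0,0,0)[:3,:3]; print((G.T@now()[:3,:3]).round(2))
M=Dm[:3,:3]@np.c_[[0,-1,0],[-1,0,0],[0,0,-1]]
g=lambda x,y,z:T((Dm@[x,y,z,1])[:3],M)
print((np.linalg.inv(Dm)@now())[:3,3]); plan(g(P[0],P[1],62),8)
E
```

```text
[277.0373444  200.49792531] [268 192  19  18 241]
button deck [-44.5   1.6  44.    1. ]
[[ 1. -0.  0.]
 [-0. -1. -0.]
 [-0. -0.  1.]]
[-41.2147367    1.80151213 173.08768087]
rows 8: travel [0.01, 0.41, 13.89] rot [0.002, -0.011, -0.025] | |t|=13.9 |w|=0.03
```

Emit:
play_rows(motion=[{"travel":[0,0.4,14],"rot":[0,0,0],"grip":0},{"travel":[0,0.4,14],"rot":[0,0,0],"grip":0},{"travel":[0,0.4,14],"rot":[0,0,0],"grip":0},{"travel":[0,0.4,14],"rot":[0,0,0],"grip":0},{"travel":[0,0.4,14],"rot":[0,0,0],"grip":0},{"travel":[0,0.4,14],"rot":[0,0,0],"grip":0},{"travel":[0,0.4,14],"rot":[0,0,0],"grip":0},{"travel":[0,0.4,13],"rot":[0,0,0],"grip":0}])

```text
time_s: 14.08
ee_pos: [538.6, -102.9, 122.3]
ee_rot: [0.037, -0.134, 0.957, -0.257]
wrist_force: [-0.2, -0.5, 0.3]
gripper_width: -0.2
finger_force: 0.0
```

```bash
cat > st2.py <<'E'
from pin import *
from rig import sense
s=sense(); print(round(s["time_s"],2),"tip in deck",(np.linalg.inv(Dm)@now())[:3,3].round(2),"force deck axes",(s["wrist_force"]@Dm[:3,:3]).round(1))
E
python3 - <<'E'
from pin import *
snap("wrist","t"); c=snap("wrist","w9"); import st2; b,s=btn(c); print(b,s)
p=onplane(c,[b],(Dm@[0,0,44,1])[:3],Dm[:3,2]); print("button deck",(np.linalg.inv(Dm)@np.r_[p[0],1]).round(1))
E
```

```text
14.18 tip in deck [-41.41   0.35  60.51] force deck axes [ 0.6 -0.1 -0.9]
[289.30645161 255.25      ] [275 249  24  16 124]
button deck [-47.2  -1.9  44.    1. ]
```

Emit:
play_rows(motion=[{"travel":[-0.6,1.5,0],"rot":[0,0,0],"grip":0},{"travel":[-0.6,1.5,0],"rot":[0,0,0],"grip":0},{"travel":[0,0,2.5],"rot":[0,0,0],"grip":0},{"travel":[0,0,2.5],"rot":[0,0,0],"grip":0},{"travel":[0,0,2.5],"rot":[0,0,0],"grip":0},{"travel":[0,0,2.5],"rot":[0,0,0],"grip":0},{"travel":[0,0,0],"rot":[0,0,0],"grip":0},{"travel":[0,0,0],"rot":[0,0,0],"grip":0}])

```text
time_s: 14.85
ee_pos: [540.0, -103.4, 112.0]
ee_rot: [0.037, -0.134, 0.957, -0.256]
wrist_force: [0.2, 0.4, 0.5]
gripper_width: -0.6
finger_force: 0.0
```

```bash
python3 st2.py; python3 -c "
from h import *
c=snap('wrist','w10'); s=snap('side','side10')
cv2.imwrite('pics/w10c.png',cv2.resize(c['frame'][160:360,180:400,::-1],None,fx=2.5,fy=2.5))"
```

```text
14.85 tip in deck [-45.79   2.95  51.86] force deck axes [-0.   0.3  0.6]
```

View pics/w10c.png

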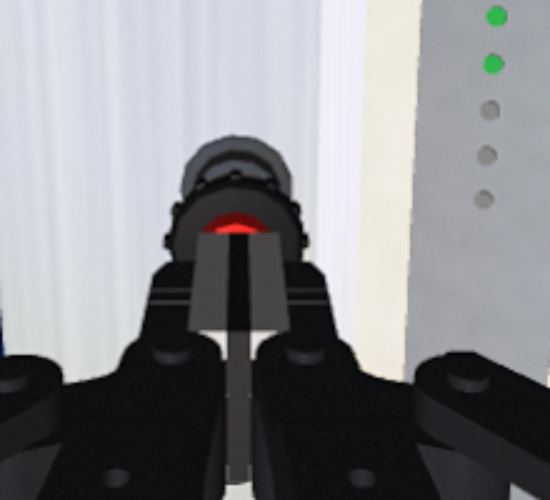

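Finger tips sit centred over the black head (crop column 237), with a sliver of red button visible in front.

Emit:
play_rows(motion=[{"travel":[1,-0.8,2],"rot":[0,0,0],"grip":0},{"travel":[0,0,2],"rot":[0,0,0],"grip":0},{"travel":[0,0,2],"rot":[0,0,0],"grip":0},{"travel":[0,0,2],"rot":[0,0,0],"grip":0},{"travel":[0,0,2],"rot":[0,0,0],"grip":0},{"travel":[0,0,2],"rot":[0,0,0],"grip":0},{"travel":[0,0,0],"rot":[0,0,0],"grip":0},{"travel":[0,0,0],"rot":[0,0,0],"grip":0}])

```text
time_s: 15.62
ee_pos: [541.1, -109.9, 102.1]
ee_rot: [0.037, -0.134, 0.957, -0.256]
wrist_force: [-1.4, 0.8, 4.3]
gripper_width: -0.3
finger_force: 2.0
```

```bash
python3 st2.py
```

```text
15.62 tip in deck [-45.04   2.08  39.99] force deck axes [ 1.1 -1.1  4.3]
```

Button pressed (4.3 N). Pushing on.

Emit:
play_rows(motion=[{"travel":[0,0,2],"rot":[0,0,0],"grip":0},{"travel":[0,0,2],"rot":[0,0,0],"grip":0},{"travel":[0,0,2],"rot":[0,0,0],"grip":0},{"travel":[0,0,2],"rot":[0,0,0],"grip":0},{"travel":[0,0,2],"rot":[0,0,0],"grip":0},{"travel":[0,0,2],"rot":[0,0,0],"grip":0},{"travel":[0,0,0],"rot":[0,0,0],"grip":0},{"travel":[0,0,0],"rot":[0,0,0],"grip":0}])

```text
time_s: 16.28
ee_pos: [542.8, -115.7, 91.7]
ee_rot: [0.037, -0.135, 0.957, -0.256]
wrist_force: [-2.4, 1.7, 3.5]
gripper_width: 0.0
finger_force: 2.0
```

```bash
python3 st2.py
```

```text
16.28 tip in deck [-45.07   2.1   27.98] force deck axes [-0.2 -1.8  4.2]
```

Emit:
play_rows(motion=[{"travel":[0,0,2],"rot":[0,0,0],"grip":0},{"travel":[0,0,2],"rot":[0,0,0],"grip":0},{"travel":[0,0,1.5],"rot":[0,0,0],"grip":0},{"travel":[0,0,1.5],"rot":[0,0,0],"grip":0},{"travel":[0,0,1],"rot":[0,0,0],"grip":0},{"travel":[0,0,1],"rot":[0,0,0],"grip":0},{"travel":[0,0,0],"rot":[0,0,0],"grip":0},{"travel":[0,0,0],"rot":[0,0,0],"grip":0}])

```text
time_s: 16.95
ee_pos: [544.5, -118.2, 86.2]
ee_rot: [0.038, -0.135, 0.956, -0.256]
wrist_force: [-16.4, 19.7, 44.2]
gripper_width: 0.3
finger_force: 25.1
```

```bash
python3 st2.py
```

```text
16.95 tip in deck [-45.25   3.    21.79] force deck axes [  1.7 -10.2  50.1]
```

At the stop (tip z 21.8, expected 22). Retreat.

Emit:
play_rows(motion=[{"travel":[0,0,-2],"rot":[0,0,0],"grip":0},{"travel":[0,0,-4],"rot":[0,0,0],"grip":0},{"travel":[0,0,-10],"rot":[0,0,0],"grip":0},{"travel":[0,0,-25],"rot":[0,0,0],"grip":0},{"travel":[0,0,-30],"rot":[0,0,0],"grip":0},{"travel":[0,0,-30],"rot":[0,0,0],"grip":0},{"travel":[0,0,-30],"rot":[0,0,0],"grip":0},{"travel":[0,0,-15],"rot":[0,0,0],"grip":0}])

```text
time_s: 17.62
ee_pos: [524.4, -47.8, 212.9]
ee_rot: [0.039, -0.135, 0.957, -0.255]
wrist_force: [1.1, 0.0, 0.8]
gripper_width: -0.1
finger_force: 0.0
```

Emit:
play_rows(motion=[{"travel":[0,0,0],"rot":[0,0,0],"grip":0},{"travel":[0,0,0],"rot":[0,0,0],"grip":0},{"travel":[0,0,0],"rot":[0,0,0],"grip":0},{"travel":[0,0,0],"rot":[0,0,0],"grip":0},{"travel":[0,0,0],"rot":[0,0,0],"grip":0},{"travel":[0,0,0],"rot":[0,0,0],"grip":0},{"travel":[0,0,0],"rot":[0,0,0],"grip":0},{"travel":[0,0,0],"rot":[0,0,0],"grip":0}])

```text
time_s: 18.28
ee_pos: [523.4, -50.1, 210.0]
ee_rot: [0.037, -0.134, 0.956, -0.256]
wrist_force: [0.3, -0.0, 0.2]
gripper_width: 0.0
finger_force: 0.0
```

```bash
python3 - <<'E'
from pin import *
c=snap("wrist","w11"); import st2
b,s=btn(c); print("button px",b,s)
for z in (22,26,30,44): print(z,proj(c,(Dm@[-44.5,1.6,z,1])[:3])[0].round(1))
cv2.imwrite("pics/w11c.png",cv2.resize(c["frame"][40:320,80:360,::-1],None,fx=2,fy=2))
E
```

```text
18.33 tip in deck [-45.04   2.14 164.75] force deck axes [-0.3 -0.8  0.3]
button px [275.35840708 197.45575221] [267 189  18  18 226]
22 [275.3 196.3]
26 [275.3 197.4]
30 [275.3 198.6]
44 [275.3 203. ]
```

View pics/w11c.png

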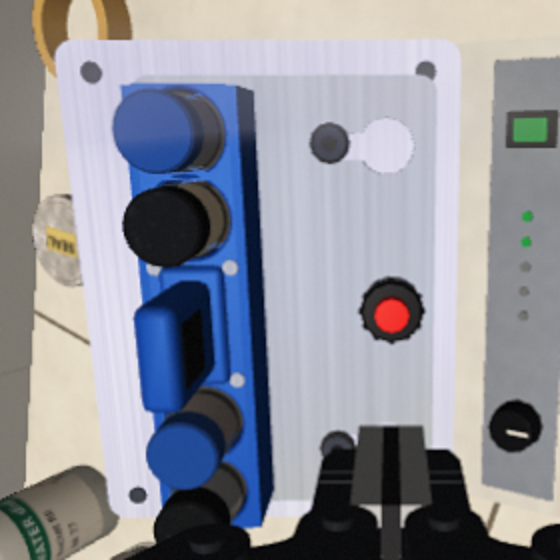

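The pin's head is down at the plate, the button at (275.4,197.5) matches z = 26 (home, sprung out), and the studs are at the slot ends. Handing in.

```bash
python3 -c "
from rig import r
print(r.finish_job())"
```

```text
the job is handed in; nothing more can be done
None
```

The rack is mounted fully home under both stud heads, its lock pin is pushed all the way in with the button sprung back out, and the job was handed in at about 18 s of the 45 s allowed.

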